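# Demould a cast marker bracket for scanning

## Robot

A 7-joint arm with a two-finger parallel gripper is mounted at the origin on the work surface. World frame = base frame: x ahead of the robot, y to its left, z up, the work surface at z = 0. Lengths are in m, angles in degrees, forces in N, time in s.
With the tool pointing down it reaches from about 0.425 to 0.875 m from the base axis. Payload 4.7 kg.
Tool frame: the origin (TCP) lies between the finger pads; the fingertips stand 25 mm ahead of it and the grasp point (between the pads) lies 6 mm ahead of it (env.tip_reach is the distance from the TCP to the fingertips, in m); z points along the fingers, y is the direction in which the jaws open and shut (so a half turn about z gives the same grasp; the last joint's range is limited). The gripper opens to 87 mm and grips with 3 to 60 N. Pads are 19 mm wide; open, the fingers measure 117 mm over their backs; the gripper's body (75 mm by 190 mm) begins 51 mm behind the grasp point.
Start: joints at [64.635, 18.392, -4.016, 83.108, 1.295, 78.541, -3.26], TCP at [0.287, -0.583, 0.213] pointing down, gripper open.
Joint ranges: [-163.93, 163.93], [-17.29, 119.83], [-79.2, 71.16], [3.27, 140.29], [-89.18, 269.18], [5.43, 117.66], [-154.24, 154.24]. Speed limits (degrees/s): [147.25, 147.25, 180, 180, 180, 180, 180].

## Interface

Orientations are given as [roll, pitch, yaw] about the fixed x, y, z axes, in that order (R = Rz(yaw) Ry(pitch) Rx(roll)).
In Python, from cell import env, viewer, job gives the robot as it stands.
- The arm moves only by the tool move_arm, never from a script. Its argument "steps" is a list of rows, each a list of 7 numbers: the finger opening in cm, from 0 to 8.7, then the shift along the tool's x, y, z in cm, then the turn, a rotation vector about the tool's x, y, z in rad. In form: [[fingers, tx, ty, tz, wx, wy, wz], ...]. A call has 1 to 5 rows; each row shifts and turns the commanded pose from where the row before left it, along the tool's axes as they then stand; what a row does not reach is not made up. A row lasts 1/12 s, in which the tool goes at most 41.7 mm and 7.16 degrees, less where a joint would pass 70% of its speed; a pose out of reach is approached as far as the arm can. A call is refused whole if a number of a shift passes 4.17 or a number of a turn 0.125, either way. A call with a gripper value outside its range is refused whole. The fingers move at their own pace and stop on an object; "force" is the grip in N (left out, the last holds). Time passes only in rows, so rows that do not move let the fingers close. It gives the time, the measured TCP pose, the force and the opening at its end, in the units of the state.
- env.get_obs(): the state, without advancing time (a new reading comes with each control period).
- viewer.read_camera(name): name is "scene" or "top" or "wrist"; returns a dict with "img" (480x640x3 uint8, red, green, blue), "vfov" (degrees; the focal length in pixels is half the picture's height over the tangent of half this angle, whatever the lens; pixels are square), "cx", "cy" (the principal point, pixels), "extrinsics" (4x4, takes a point from world to camera coordinates); the wrist camera has in their place "mount" (4x4, takes a point from camera to tool coordinates, whose origin is the TCP and whose axes are the flange's). Camera axes: x right, y down, z forward; pixel columns grow to the right and rows downward; lengths in m; the calibration is good to about 2 mm. The wrist camera is an equidistant fisheye: a pixel r from the principal point sees the ray r / f radians off the axis. A picture is of the moment at which its call begins: read the wrist's pose just before it. There is no depth.
- job.sign_off(): hands the job in, once; it reports no verdict.
The state is a dict: "time_s": time; "qpos": joint angles; "joint_velocities": joint speeds; "effort": joint torques, N m; "tool_pos": TCP position; "tool_rot": TCP orientation; "force": force on the tool from outside, world axes, zero at the start; "wrist_torque": the same for the moment, N m; "grip_width": finger opening in m.
Only numpy, scipy, OpenCV 4.12 (cv2) and the standard library are available. Lean on these libraries where they do the work, as an engineer would, in place of code of your own. Each camera call takes 0.05 s, during which the arm holds its last target.

## Task

Free the white T-shaped casting from the open blue mould: pull up the red spring plunger handle, twist it clockwise and let it drop into its rest notch, so that it stays retracted and the clamp foot is off the casting. Then lift the casting out by its upright block and set it down gently, block upwards, in the middle of the grey scanner turntable with its stem lying along the yellow line. Leave the other things on the desk where they are.

Things in the scene. Friction and masses are not known exactly. Their poses are not given: they have to be found in the camera images.
- mould: Open mould fixed to the desk: blue block on an aluminium plate, 26 mm high, x -125 to 80, y -75 to 90 mm. Origin on the desk under the bracket's origin, z up. T-shaped cavity, floor 12 mm above the desk, 14 mm deep, 1.5 mm clearance all round; its stem runs to -x (roughly to the robot), its crossbar along y at x = 35 mm. The plunger's upright axis is at x = -60, y = 55 mm.
- bracket: Loose white T casting, about 0.16 kg, at first in the cavity, axes as the mould's. Origin: underside, below the upright block and the centre of mass. 18 mm thick: stem x -87 to 22 mm, 26 mm wide; crossbar x 22 to 48, y -55 to 55 mm. Upright block to lift it by, centred on the origin: 44 mm along x, 20 mm across y, from 18 to 58 mm above the underside.
- stem_end (a point): Free end of the bracket's stem, on the underside, at x = -87 mm in the bracket's frame.
- handle (a point): Centre of the red plunger handle: a bar 56 mm long (point's y), 14 mm wide, 26 mm high; z up. Locked, it lies along the mould's y, its centre 69.5 mm above the desk. Below it: a dark arm 12 mm wide along -y, its top touching the bar's underside, and a steel collar 44 mm across whose top is 23.5 mm below the bar's centre when locked.
- clamp_foot (a point): Underside of the plunger's clamp foot (12 mm square, at the end of the dark arm, 50 mm from the plunger's axis); locked, it stands about 1 mm above the bracket's stem.
- plunger_lift (a joint): Height of the plunger in m: 0 locked (down), at most 0.020. A spring pulls it down with 7.5 N at 0 and 11.5 N at 0.016. It can turn from 0 towards the rest notch only when raised at least 0.0145; resting in the notch it reads about 0.008.
- plunger_twist (a joint): Turn of the handle in rad, growing clockwise seen from above: 0 locked, foot over the stem; the rest notch's middle is at 1.31 (75 degrees); stop at 1.42. Light friction.
- turntable: Grey scanner turntable, 190 mm across, fixed and not turning, its flat top 28 mm above the desk. Origin: on the desk under its centre. A yellow line on top runs from near the centre to the rim along its -x axis.
- marker_jar: clear jar, 56 mm across, 75 mm tall, with a black lid; a bystander. Leave it alone.
- mug: blue mug, 90 mm tall; a bystander. Leave it alone.
- screwdriver: screwdriver, 170 mm long, lying; a bystander. Leave it alone.
- scraper: scraper with a flat blade, 190 mm long, lying; a bystander. Leave it alone.
- tracked_pointer: white pointer tool with three grey marker balls and a steel tip, lying; a bystander. Leave it alone.
- sanding_block: cork block 100 x 60 x 30 mm; a bystander. Leave it alone.
Things that resemble listed ones, but are neither listed nor needed, are in the scene too. What is shaped like the bracket but green or pink is not meant.

How it is judged (in metres and radians):
On the way, in this order (a step that is already met when the one before it is completed fails the run):
1. the plunger handle is twisted round and let down into its rest notch while the casting still lies in the mould (value of joint plunger_lift between 0.005 and 0.012 m and value of joint plunger_twist above 1.08 rad and z of bracket in the frame of mould below 0.017 m), for 0.2 s.
2. the casting is lifted clear of the mould, upright (z of bracket in the frame of mould above 0.05 m and angle between bracket's own z axis and vertical below 0.3 rad), for 0.1 s.
At the end, for the whole second after the job is handed in: Plunger at rest in its notch (lift 5-12 mm, twist over 1.08 rad); bracket at rest flat on the turntable, block up (underside at 24-32 mm, tilt under 0.08 rad), origin within 22 mm of its centre, stem end over 55 mm out along the yellow line and within 30 mm of it (value of joint plunger_lift between 0.005 and 0.012 m and value of joint plunger_twist above 1.08 rad and horizontal distance between bracket and turntable below 0.022 m and z of bracket in the frame of turntable between 0.024 and 0.032 m and angle between bracket's own z axis and vertical below 0.08 rad and x of stem_end in the frame of turntable below -0.055 m and y of stem_end in the frame of turntable between -0.03 and 0.03 m and linear speed of bracket below 0.02 m/s); the robot touches nothing.
It fails at once if a bystander is moved more than 40 mm (distance of any of marker_jar, mug, screwdriver, scraper, tracked_pointer, sanding_block from where it was at the start of the episode above 0.04 m).
It fails at once if the casting is dropped: it moves faster than 0.5 m/s with no finger on it (linear speed of bracket above 0.5 m/s and contact force between the fingers and bracket below 0.2 N).
It also fails if it takes over 58 s, if anything falls off the work surface, if the arm or the gripper's body presses on something with over 40 N, if the wrist force passes 120 N, or if a joint passes its speed limit or range.

## Working session

There is one attempt and no reset: what is moved stays moved. The work goes in short steps, Python scripts to look and compute and a tool call to move; the robot and the scene stay as the last step left them, time stands still between calls to the robot, and variables do not carry over. Pictures are saved under pics/ and viewed, and the job is handed in when it is done.

Besides the shell and the picture viewer there is one more tool, called in YAML: its name, and indented under it one key for each argument. move_arm: Moves the arm, as the interface text tells. Its arguments: {"type":"object","properties":{"steps":{"type":"array"},"force":{"type":"number"}},"required":["steps"]}

```bash
ls; mkdir -p pics
python3 - <<'E'
from cell import env,viewer,job
import cv2
o=env.get_obs();print({k:o[k] for k in('time_s','tool_pos','tool_rot','force','grip_width')})
for n in('scene','top','wrist'):
    c=viewer.read_camera(n);cv2.imwrite(f'pics/{n}0.png',c['img'][:,:,::-1])
    print(n,{k:v for k,v in c.items() if k!='img'})
E
```

```text
pics
{'time_s': 0.0, 'tool_pos': array([ 0.28637737, -0.5828858 ,  0.21156494]), 'tool_rot': array([-1.79892440e+02,  8.68810061e-03,  2.61723805e+01]), 'force': array([0.32101703, 0.27085278, 0.4507582 ]), 'grip_width': 0.0867671082803911}
scene {'vfov': 55.67692611168829, 'cx': 318.4895906369223, 'cy': 237.2679289141092, 'extrinsics': array([[ 1.43129419e-02,  9.99885245e-01,  4.96356658e-03,
        -1.03583142e-03],
       [ 5.78600465e-01, -4.23367508e-03, -8.15600134e-01,
        -2.29473096e-01],
       [-8.15485525e-01,  1.45455592e-02, -5.78594663e-01,
         1.66087334e+00],
       [ 0.00000000e+00,  0.00000000e+00,  0.00000000e+00,
         1.00000000e+00]])}
top {'vfov': 44.32117872144069, 'cx': 327.61836389309485, 'cy': 236.16933030148323, 'extrinsics': array([[-0.00341203, -0.99990474,  0.01337385, -0.00596681],
       [-0.99114006,  0.00160576, -0.13281114,  0.46078021],
       [ 0.13277701, -0.01370851, -0.99105113,  1.34290456],
       [ 0.        ,  0.        ,  0.        ,  1.        ]])}
wrist {'vfov': 65.70646984690485, 'cx': 315.3288389603751, 'cy': 241.860177290371, 'mount': array([[ 4.29806647e-04, -9.52230823e-01, -3.05378904e-01,
         8.38066979e-02],
       [ 9.99999891e-01,  3.53092349e-04,  3.06442851e-04,
         3.58760621e-04],
       [-1.83977373e-04, -3.05379003e-01,  9.52230871e-01,
        -1.71521085e-01],
       [ 0.00000000e+00,  0.00000000e+00,  0.00000000e+00,
         1.00000000e+00]])}
```

View pics/top0.png

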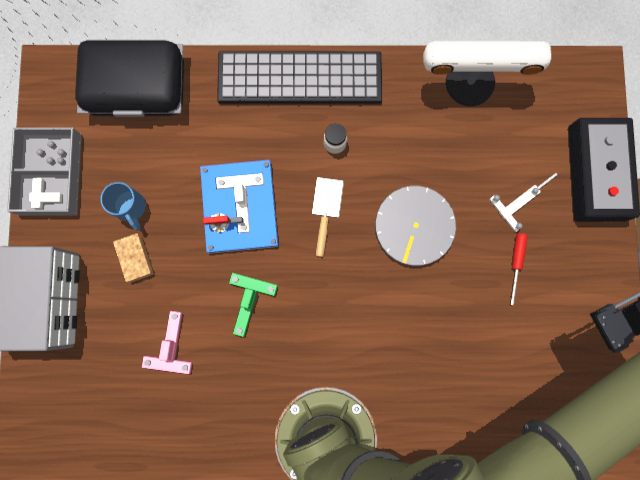

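View pics/scene0.png

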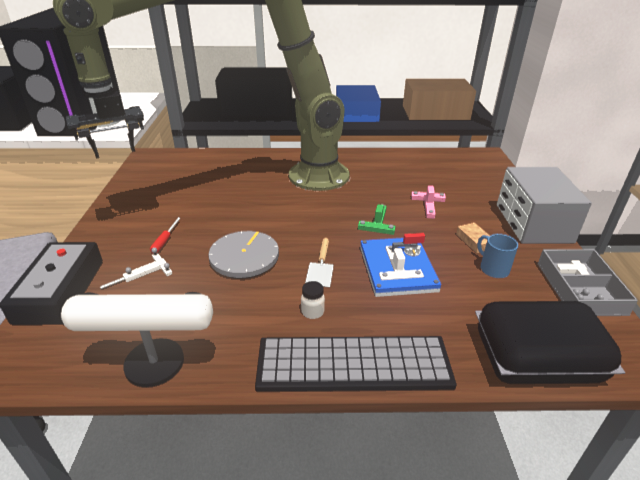

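Things that could be taken for the casting in the top view: the white T in the blue mould (240,195), a small white T in the grey tray (40,193), the green T (250,300), the pink T (170,350) and the white pointer (515,205). By the description I choose the one in the mould with the red handle (216,220). Next is a close crop to check that.

Run:
```python
import cv2
a=cv2.imread('pics/top0.png')
cv2.imwrite('pics/c1.png',cv2.resize(a[150:265,190:290],None,fx=5,fy=5,interpolation=cv2.INTER_CUBIC))
cv2.imwrite('pics/c2.png',cv2.resize(a[175:275,366:466],None,fx=5,fy=5,interpolation=cv2.INTER_CUBIC))
```

```text
(no output)
```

View pics/c1.png

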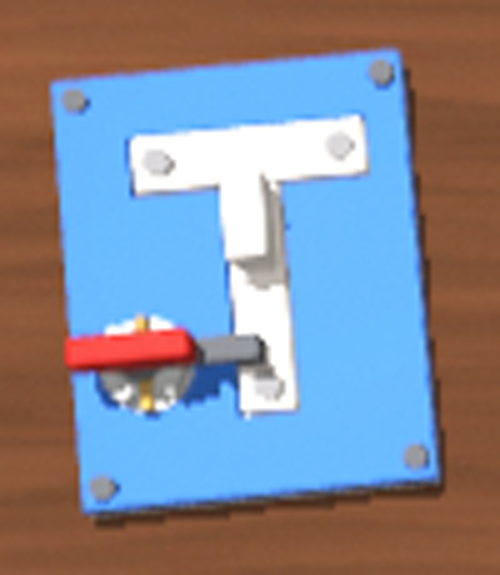

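View pics/c2.png

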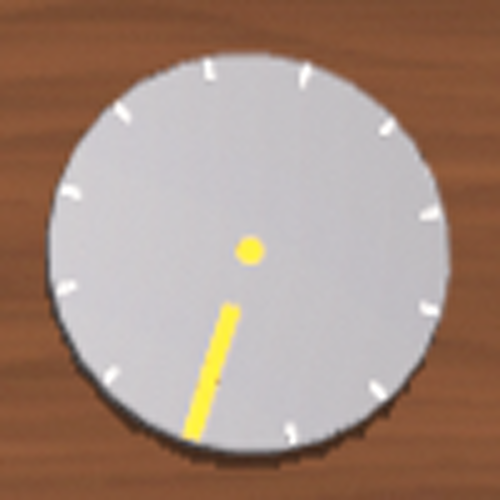

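The crops confirm it: the white T with its upright block sits in the blue mould, with the red handle on the left. On the turntable the yellow dot is at crop (250,251) and the line runs from (233,305) to (193,437).

```bash
cat > h.py <<'E'
import numpy as np
from scipy.spatial.transform import Rotation as R
def ray(c,uv):
    f=240/np.tan(np.radians(c['vfov'])/2)
    d=np.array([(uv[0]-c['cx'])/f,(uv[1]-c['cy'])/f,1.]);E=np.asarray(c['extrinsics'])
    return -E[:3,:3].T@E[:3,3],E[:3,:3].T@d
def onz(c,uv,z):
    o,d=ray(c,uv);return o+d*(z-o[2])/d[2]
def proj(c,p):
    f=240/np.tan(np.radians(c['vfov'])/2);E=np.asarray(c['extrinsics'])
    q=E[:3,:3]@p+E[:3,3];return np.array([c['cx']+f*q[0]/q[2],c['cy']+f*q[1]/q[2]])
def toolpose(o): return R.from_euler('xyz',o['tool_rot'],degrees=True).as_matrix(),np.array(o['tool_pos'])
def wproj(c,o,p):
    Rm,t=toolpose(o);M=np.asarray(c['mount']);f=240/np.tan(np.radians(c['vfov'])/2)
    q=M[:3,:3].T@(Rm.T@(p-t)-M[:3,3]);th=np.arctan2(np.hypot(q[0],q[1]),q[2]);s=f*th/max(1e-9,np.hypot(q[0],q[1]))
    return np.array([c['cx']+s*q[0],c['cy']+s*q[1]])
def wonz(c,o,uv,z):
    Rm,t=toolpose(o);M=np.asarray(c['mount']);f=240/np.tan(np.radians(c['vfov'])/2)
    d=np.array([uv[0]-c['cx'],uv[1]-c['cy']]);r=np.hypot(*d);th=r/f
    v=np.array([*(d/max(r,1e-9)*np.sin(th)),np.cos(th)]);v=Rm@M[:3,:3]@v;p=Rm@M[:3,3]+t
    return p+v*(z-p[2])/v[2]
E
python3 - <<'E'
from cell import viewer,env
from h import *
c=viewer.read_camera('top')
m=lambda u,ox,oy:((u[0]+.5)/5-.5+ox,(u[1]+.5)/5-.5+oy)
P=[onz(c,m(u,190,150),.026)[:2] for u in [(52,83),(400,50),(441,483),(85,515)]]
Q=np.array([[80,90],[80,-75],[-125,-75],[-125,90]])/1000
P=np.array(P);H=(Q-Q.mean(0)).T@(P-P.mean(0));th=np.arctan2(H[0,1]-H[1,0],H[0,0]+H[1,1])
r=np.array([[np.cos(th),-np.sin(th)],[np.sin(th),np.cos(th)]]);t=P.mean(0)-r@Q.mean(0)
print('mould',t,np.degrees(th),(P-(Q@r.T+t))*1000)
print('plunger',r@[-.06,.055]+t)
for u in[(250,251),(193,437),(233,305)]:print(onz(c,m(u,366,175),.028))
a=onz(c,m((233,305),366,175),.028);b=onz(c,m((193,437),366,175),.028);print(np.degrees(np.arctan2(*(a-b)[1::-1])))
print(env.get_obs()['time_s'])
for u in [(115,347)]:print('handle top',onz(c,m(u,190,150),.0825))
E
```

```text
mould [0.55708462 0.19676432] 5.584110347064412 [[ 1.26642934  0.61639798]
 [ 1.30296789  0.23212288]
 [-1.97843279 -0.91377636]
 [-0.59096445  0.0652555 ]]
plunger [0.49201747 0.2456649 ]
[ 0.48772035 -0.21374722  0.028     ]
[ 0.40021864 -0.18513214  0.028     ]
[ 0.46215942 -0.20517624  0.028     ]
-17.931632966755412
0.2
handle top [0.49315016 0.251749   0.0825    ]
```

move_arm:
  steps:
    - [8.7, 2.3, -1.6, 0, 0, 0, 0]
    - [8.7, 2.3, -1.6, 0, 0, 0, 0]
    - [8.7, 2.3, -1.6, 0, 0, 0, 0]
    - [8.7, 2.3, -1.6, 0, 0, 0, 0]
    - [8.7, 2.3, -1.6, 0, 0, 0, 0]

```text
time_s: 0.62
tool_pos: [0.355, -0.4596, 0.2125]
tool_rot: [-180.0, 0.0, 26.2]
force: [0.4, 0.7, -0.1]
grip_width: 0.0871
```

move_arm:
  steps:
    - [8.7, 2.3, -1.6, 0, 0, 0, 0]
    - [8.7, 2.3, -1.6, 0, 0, 0, 0]
    - [8.7, 2.3, -1.6, 0, 0, 0, 0]
    - [8.7, 2.3, -1.6, 0, 0, 0, 0]
    - [8.7, 2.3, -1.6, 0, 0, 0, 0]

```text
time_s: 1.03
tool_pos: [0.4229, -0.337, 0.2126]
tool_rot: [180.0, 0.0, 26.2]
force: [0.9, -0.2, -0.7]
grip_width: 0.0873
```

move_arm:
  steps:
    - [8.7, 2.3, -1.6, 0, 0, 0, 0]
    - [8.7, 2.3, -1.6, 0, 0, 0, 0]
    - [8.7, 2.3, -1.6, 0, 0, 0, 0]
    - [8.7, 2.3, -1.6, 0, 0, 0, 0]
    - [8.7, 2.3, -1.6, 0, 0, 0, 0]

```text
time_s: 1.45
tool_pos: [0.4908, -0.2145, 0.2126]
tool_rot: [180.0, 0.0, 26.2]
force: [0.8, 0.1, 0.6]
grip_width: 0.0866
```

move_arm:
  steps:
    - [8.7, 0, 0, 0, 0, 0, -0.12]
    - [8.7, 0, 0, 0, 0, 0, -0.12]
    - [8.7, 0, 0, 0, 0, 0, -0.12]
    - [8.7, 0, 0, 0, 0, 0, -0.12]
    - [8.7, 0, 0, 0, 0, 0, -0.12]

```text
time_s: 1.87
tool_pos: [0.4904, -0.2157, 0.2125]
tool_rot: [-180.0, 0.0, 60.9]
force: [-0.8, 0.3, 0.1]
grip_width: 0.087
```

move_arm:
  steps:
    - [8.7, 0, 0, 0, 0, 0, -0.12]
    - [8.7, 0, 0, 0, 0, 0, -0.12]
    - [8.7, 0, 0, 0, 0, 0, -0.12]
    - [8.7, 0, 0, 0, 0, 0, -0.12]
    - [8.7, 0, 0, 0, 0, 0, -0.12]

```text
time_s: 2.28
tool_pos: [0.4903, -0.2157, 0.2125]
tool_rot: [-180.0, -0.0, 95.3]
force: [-0.3, 0.4, -0.4]
grip_width: 0.0869
```

Run:
```python
from cell import env,viewer
from h import *
import cv2
o=env.get_obs();c=viewer.read_camera('wrist');im=c['img'][:,:,::-1].copy()
t=np.array([.4877,-.2137,.028]);a=np.radians(-17.93)
for s in (0,-.05,-.095):
    u=wproj(c,o,t+s*np.array([np.cos(a),np.sin(a),0]));cv2.circle(im,tuple(int(round(x)) for x in u),3,(255,0,255),1)
cv2.imwrite('pics/w1.png',im)
```

```text
(no output)
```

View pics/w1.png

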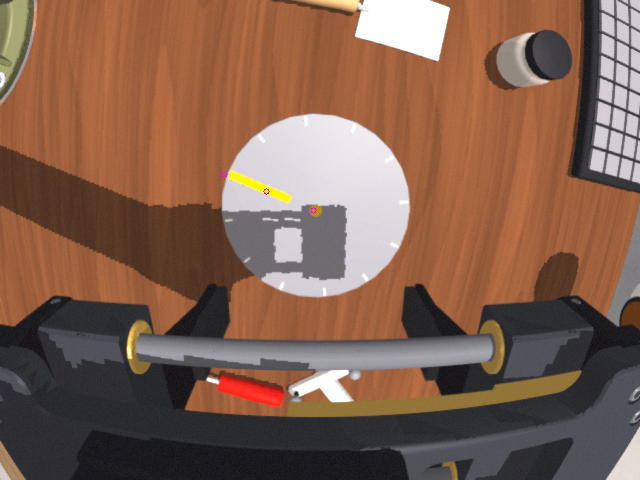

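The wrist picture agrees with the top-view turntable estimate: the dots fall on the centre (315,211) and along the yellow line (228,175)-(290,198). Moving to the plunger.

move_arm:
  steps:
    - [8.7, 3.06, 0.3, 0, 0, 0, 0]
    - [8.7, 3.06, 0.3, 0, 0, 0, 0]
    - [8.7, 3.06, 0.3, 0, 0, 0, 0]
    - [8.7, 3.06, 0.3, 0, 0, 0, 0]
    - [8.7, 3.06, 0.3, 0, 0, 0, 0]

```text
time_s: 2.75
tool_pos: [0.492, -0.0607, 0.2126]
tool_rot: [180.0, 0.0, 94.7]
force: [2.0, 0.6, -1.2]
grip_width: 0.0871
```

move_arm:
  steps:
    - [8.7, 3.06, 0.3, 0, 0, 0, 0]
    - [8.7, 3.06, 0.3, 0, 0, 0, 0]
    - [8.7, 3.06, 0.3, 0, 0, 0, 0]
    - [8.7, 3.06, 0.3, 0, 0, 0, 0]
    - [8.7, 3.06, 0.3, 0, 0, 0, 0]

```text
time_s: 3.17
tool_pos: [0.4937, 0.093, 0.2127]
tool_rot: [180.0, 0.0, 94.8]
force: [1.5, -0.1, 0.8]
grip_width: 0.0863
```

move_arm:
  steps:
    - [8.7, 3.06, 0.3, 0, 0, 0, 0]
    - [8.7, 3.06, 0.3, 0, 0, 0, 0]
    - [8.7, 3.06, 0.3, 0, 0, 0, 0]
    - [8.7, 3.06, 0.3, 0, 0, 0, 0]
    - [8.7, 0, 0, 0, 0, 0, 0]

```text
time_s: 3.58
tool_pos: [0.4935, 0.2223, 0.213]
tool_rot: [180.0, -0.3, 95.3]
force: [-1.2, 0.7, 1.6]
grip_width: 0.087
```

```bash
cat > chk.py <<'E'
from cell import env,viewer
from h import *
import cv2,sys
o=env.get_obs();c=viewer.read_camera('wrist');im=c['img'][:,:,::-1].copy()
a=np.radians(5.58);r=np.array([[np.cos(a),-np.sin(a),0],[np.sin(a),np.cos(a),0],[0,0,1]]);t=np.array([.5571,.1968,0])
def d(p,col): u=wproj(c,o,r@(np.array(p)/1000)+t);cv2.circle(im,tuple(int(round(x)) for x in u),3,col,1);print(p,u.round(1))
for p in [(80,90,26),(80,-75,26),(-125,-75,26),(-125,90,26)]:d(p,(0,255,0))
for x in(-67,-53):
  for y in (27,83):d((x,y,82.5),(255,0,255))
for x in(-22,22):
  for y in(-10,10):d((x,y,70),(0,255,255))
print(o['tool_pos'],o['tool_rot'])
cv2.imwrite(sys.argv[1],im)
E
python3 chk.py pics/w2.png
```

```text
(80, 90, 26) [455.4 157.3]
(80, -75, 26) [440.9 305.9]
(-125, -75, 26) [257.5 308.6]
(-125, 90, 26) [249.3 155. ]
(-67, 27, 82.5) [308.5 233.1]
(-67, 83, 82.5) [307.9 167. ]
(-53, 27, 82.5) [325.1 233.1]
(-53, 83, 82.5) [325.2 167. ]
(-22, -10, 70) [358.4 268. ]
(-22, 10, 70) [359.2 247.3]
(22, -10, 70) [405.2 267.5]
(22, 10, 70) [406.8 247. ]
[0.49353161 0.22227741 0.21297652] [179.98858934  -0.28303661  95.30493525]
```

View pics/w2.png

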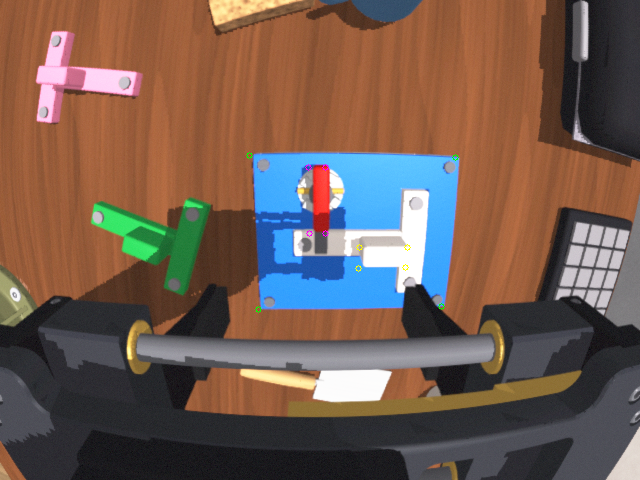

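move_arm:
  steps:
    - [8.7, 2.0, 0, 0, 0, 0, 0]
    - [8.7, 1.0, 0, 0, 0, 0, 0]
    - [8.7, 0, 0, 0, 0, 0, 0]
    - [8.7, 0, 0, 0, 0, 0, 0]

```text
time_s: 3.97
tool_pos: [0.4928, 0.2441, 0.2126]
tool_rot: [-180.0, 0.0, 94.9]
force: [-0.0, 0.1, 0.4]
grip_width: 0.0868
```

```bash
python3 chk.py pics/w3.png; python3 -c "
import cv2
a=cv2.imread('pics/w3.png');cv2.imwrite('pics/w3c.png',cv2.resize(a[160:340,230:480],None,fx=3,fy=3,interpolation=cv2.INTER_CUBIC))"
```

```text
(80, 90, 26) [453.1 176.7]
(80, -75, 26) [438.1 321.1]
(-125, -75, 26) [258.4 325.1]
(-125, 90, 26) [248.3 176.6]
(-67, 27, 82.5) [307.4 256.7]
(-67, 83, 82.5) [306.2 192.6]
(-53, 27, 82.5) [323.6 256.6]
(-53, 83, 82.5) [323.2 192.5]
(-22, -10, 70) [356.6 288.7]
(-22, 10, 70) [357.2 268.9]
(22, -10, 70) [402.5 287.6]
(22, 10, 70) [404.1 268. ]
[0.49284963 0.24412004 0.21255198] [-1.79987161e+02  3.48706239e-02  9.49247594e+01]
```

View pics/w3c.png

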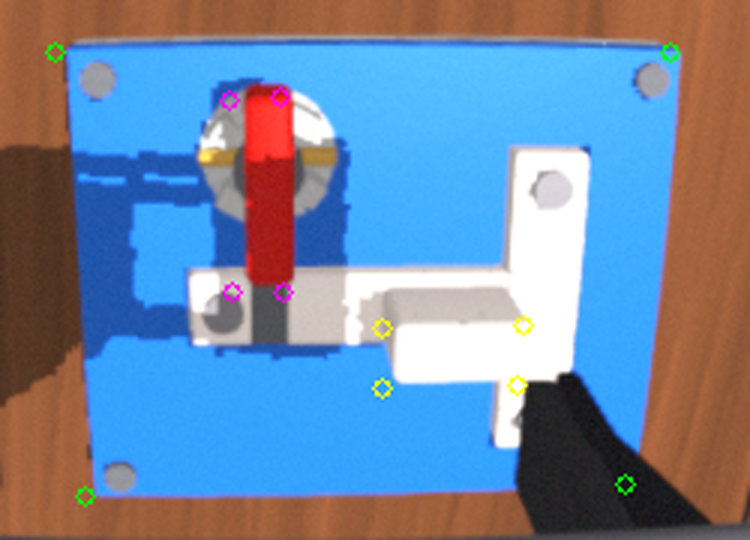

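Run:
```python
from cell import env,viewer
from h import *
from scipy.optimize import least_squares
o=env.get_obs();c=viewer.read_camera('wrist')
D=[((80,90,26),(680,52)),((-125,90,26),(68,45)),((-125,-75,26),(95,497)),((-67,27,82.5),(247,283)),((-53,27,82.5),(293,283)),((-67,83,82.5),(247,88)),((-53,83,82.5),(292,90)),((-22,-10,70),(395,382)),((22,-10,70),(527,380))]
def res(v,idx):
    a=v[2];r=np.array([[np.cos(a),-np.sin(a),0],[np.sin(a),np.cos(a),0],[0,0,1]])
    return np.concatenate([wproj(c,o,r@(np.array(D[i][0])/1000)+[v[0],v[1],0])-((np.array(D[i][1])+.5)/3-.5+[230,160]) for i in idx])
for idx in(range(9),(0,1,2),(3,4,5,6)):
    s=least_squares(res,[.557,.197,.0975],x_scale=[.01,.01,.1],args=(idx,));v=s.x
    a=v[2];print(v[:2],np.degrees(a),'plunger',v[:2]+np.array([[np.cos(a),-np.sin(a)],[np.sin(a),np.cos(a)]])@[-.06,.055]);print(s.fun.reshape(-1,2).round(1).tolist())
```

```text
[0.56068932 0.19783504] 5.194374694687366 plunger [0.49595631 0.24717709]
[[0.5, -1.2], [-0.1, -0.5], [-0.3, -1.9], [-0.4, 0.6], [0.5, 0.5], [-1.0, 1.3], [1.1, 0.6], [-1.0, 0.0], [0.8, -0.2]]
[0.56080639 0.19661154] 5.238649474691118 plunger [0.49603527 0.24590355]
[[0.4, -0.1], [-0.1, 0.8], [-0.2, -0.9]]
[0.56051907 0.19839805] 5.122449005558977 plunger [0.49584805 0.24782132]
[[-0.5, -0.1], [0.4, -0.2], [-1.0, 0.5], [1.1, -0.2]]
```

move_arm:
  steps:
    - [5, 0.15, 0.15, 2.5, 0, 0, 0]
    - [5, 0.15, 0.16, 2.5, 0, 0, 0]
    - [5, 0, 0, 2.5, 0, 0, 0]
    - [5, 0, 0, 1.5, 0, 0, 0]
    - [5, 0, 0, 0, 0, 0, 0]

```text
time_s: 4.48
tool_pos: [0.4939, 0.2448, 0.1191]
tool_rot: [-179.6, 0.1, 94.8]
force: [-0.7, -0.8, -0.7]
grip_width: 0.0615
```

```bash
sed -i 's/5.58/5.2/; s/\[.5571,.1968,0\]/[.5607,.1978,0]/' chk.py; python3 chk.py pics/w4.png|tail -1
```

```text
[0.49390386 0.24484842 0.11906431] [-1.79648066e+02  1.47888410e-01  9.48091668e+01]
```

View pics/w4.png

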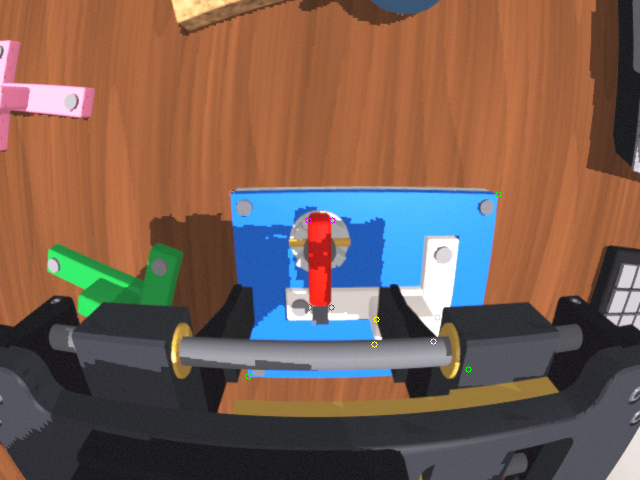

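The handle (320,260) lies where predicted, between the fingers. Descending.

move_arm:
  steps:
    - [4, 0, 0, 1.5, 0, 0, 0]
    - [4, 0, 0, 1.5, 0, 0, 0]
    - [4, 0, 0, 0.7, 0, 0, 0]
    - [4, 0, 0, 0, 0, 0, 0]
    - [4, 0, 0, 0, 0, 0, 0]

```text
time_s: 4.95
tool_pos: [0.4963, 0.2477, 0.0866]
tool_rot: [179.9, -0.0, 94.9]
force: [-0.3, 0.3, 0.7]
grip_width: 0.0406
```

move_arm:
  steps:
    - [4, 0, 0, 0.6, 0, 0, 0]
    - [4, 0, 0, 0.4, 0, 0, 0.006]
    - [4, 0, 0, 0, 0, 0, 0]
    - [1, 0, 0, 0, 0, 0, 0]
    - [0.5, 0, 0, 0, 0, 0, 0]
  force: 35

```text
time_s: 5.37
tool_pos: [0.4958, 0.2478, 0.0758]
tool_rot: [180.0, 0.0, 94.6]
force: [0.9, 1.4, -0.2]
grip_width: 0.0332
```

move_arm:
  steps:
    - [0.5, 0, 0, 0, 0, 0, 0]
    - [0.5, 0, 0, 0, 0, 0, 0]
    - [0.5, 0, 0, 0, 0, 0, 0]
    - [0.5, 0, 0, 0, 0, 0, 0]

```text
time_s: 5.7
tool_pos: [0.4958, 0.2478, 0.0757]
tool_rot: [180.0, 0.0, 94.6]
force: [-0.1, -0.6, 0.3]
grip_width: 0.0091
```

```bash
python3 chk.py pics/w5.png|tail -1; python3 -c "
from cell import env,viewer
import cv2
o=env.get_obs();print(o['grip_width'],o['force'])
cv2.imwrite('pics/s5.png',cv2.resize(viewer.read_camera('scene')['img'][180:320,330:480,::-1],None,fx=4,fy=4))"
```

```text
[0.49579002 0.24780207 0.07571212] [1.79991996e+02 1.44020209e-03 9.45858102e+01]
0.007446377093870636 [-0.25395198 -1.37187605 -0.62948442]
```

View pics/w5.png

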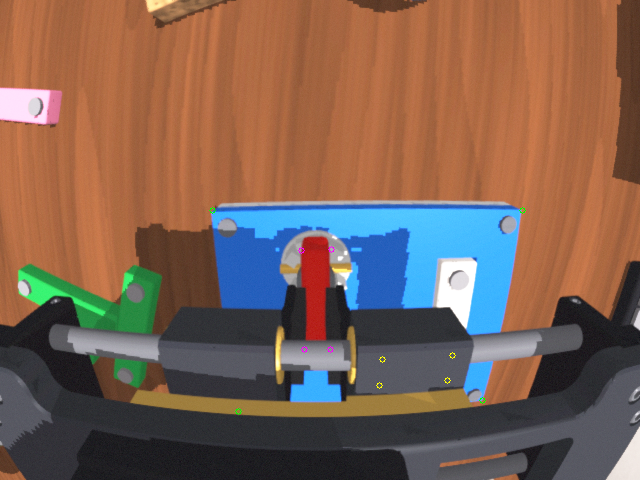

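View pics/s5.png

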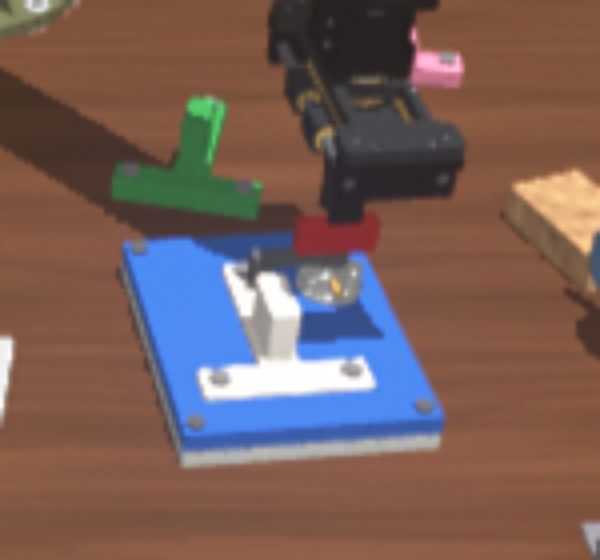

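Run:
```python
from cell import env,viewer
from h import *
import cv2
o=env.get_obs();print(o['grip_width'],o['force'],o['time_s'])
c=viewer.read_camera('scene');im=cv2.resize(c['img'][200:270,370:450,::-1],None,fx=10,fy=10,interpolation=cv2.INTER_CUBIC)[:600]
a=np.radians(5.2);r=np.array([[np.cos(a),-np.sin(a),0],[np.sin(a),np.cos(a),0],[0,0,1]]);t=np.array([.5607,.1978,0])
def d(p,col):
    u=proj(c,p);u=(u-[370,200])*10+4.5;print(u);cv2.circle(im,tuple(int(round(x)) for x in u),4,col,2)
for x in(-67,-53):
  for y in (27,83):
    for z in(56.5,82.5):d(r@(np.array((x,y,z))/1000)+t,(255,0,255))
Rm,p=toolpose(o)
for z in(0,.025,-.045):d(p+Rm@[0,0,z],(0,255,255))
cv2.imwrite('pics/s6.png',im)
```

```text
0.006752186090101883 [-1.34922146  0.35378312 -0.19917159] 5.8
[319.89421133 406.42461866]
[330.65540269 327.50038669]
[521.4196555  394.63672571]
[534.62126471 315.88731244]
[333.09982517 436.74771985]
[344.12744237 357.45830198]
[536.44061798 424.72789672]
[549.9530605  345.61354825]
[439.02259234 357.02707666]
[427.39918585 432.55410804]
[460.65647359 216.45358559]
```

View pics/s6.png

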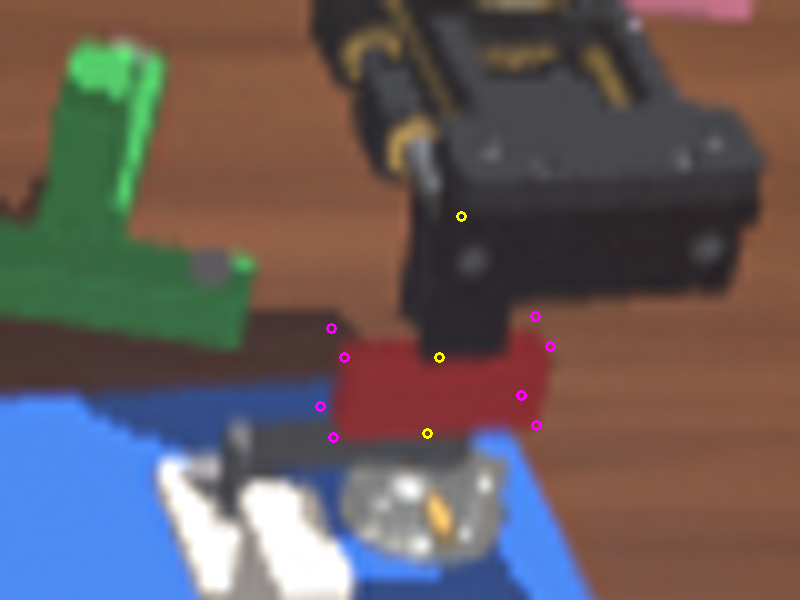

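Run:
```python
from cell import env,viewer
import cv2
print(env.tip_reach,[a for a in dir(env) if a[0]!='_'])
o=env.get_obs();print(o['grip_width'],o['tool_pos'],o['qpos'])
im=viewer.read_camera('wrist')['img'][210:410,220:420,::-1]
cv2.imwrite('pics/w6.png',cv2.resize(im,None,fx=3,fy=3,interpolation=cv2.INTER_CUBIC))
```

```text
0.025 ['PlanningError', 'get_obs', 'tip_reach']
0.005529275385739167 [0.49575459 0.24774235 0.07564444] [ 10.2406942   18.79735166 -45.72522669 104.80064197  15.06166659
  62.65883561 -36.37438219]
```

View pics/w6.png

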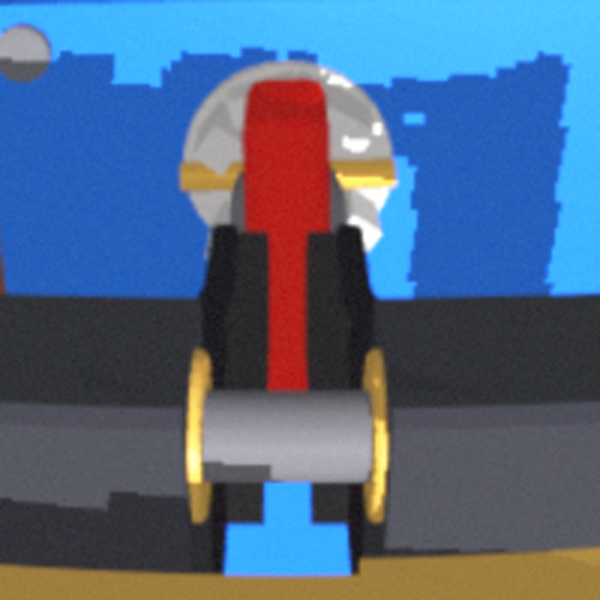

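Run:
```python
from cell import env,viewer
from h import *
o=env.get_obs();c=viewer.read_camera('wrist');Rm,p=toolpose(o)
for x in(-.0095,0,.0095):
  for z in(-.025,0,.006,.025):
    print(x,z,[((wproj(c,o,p+Rm@[x,y,z])-[220,210])*3).round() for y in(-.003,.003)])
```

```text
-0.0095 -0.025 [array([269., 382.]), array([308., 382.])]
-0.0095 0 [array([271., 305.]), array([306., 305.])]
-0.0095 0.006 [array([272., 289.]), array([305., 289.])]
-0.0095 0.025 [array([273., 244.]), array([304., 244.])]
0 -0.025 [array([269., 329.]), array([309., 329.])]
0 0 [array([271., 257.]), array([306., 257.])]
0 0.006 [array([271., 242.]), array([305., 242.])]
0 0.025 [array([273., 199.]), array([304., 199.])]
0.0095 -0.025 [array([268., 273.]), array([309., 273.])]
0.0095 0 [array([271., 206.]), array([306., 206.])]
0.0095 0.006 [array([271., 192.]), array([306., 192.])]
0.0095 0.025 [array([272., 153.]), array([304., 153.])]
```

Run:
```python
from cell import env,viewer
from h import *
import cv2
o=env.get_obs();c=viewer.read_camera('wrist');Rm,p=toolpose(o)
for x in(-.0095,.0095):
  for z in(-.025,-.01,0,.006,.025):
    print(x,z,[wproj(c,o,p+Rm@[x,y,z]).round() for y in(-.0435,.0435)])
a=cv2.imread('pics/w1.png');cv2.imwrite('pics/w1c.png',cv2.resize(a[250:430,170:470],None,fx=2.6,fy=2.6,interpolation=cv2.INTER_CUBIC))
print(o['grip_width'])
```

```text
-0.0095 -0.025 [array([224., 335.]), array([408., 335.])]
-0.0095 -0.01 [array([230., 320.]), array([402., 320.])]
-0.0095 0 [array([234., 311.]), array([398., 311.])]
-0.0095 0.006 [array([236., 305.]), array([396., 305.])]
-0.0095 0.025 [array([242., 291.]), array([390., 291.])]
0.0095 -0.025 [array([220., 300.]), array([413., 300.])]
0.0095 -0.01 [array([227., 286.]), array([406., 286.])]
0.0095 0 [array([231., 278.]), array([401., 278.])]
0.0095 0.006 [array([233., 273.]), array([399., 273.])]
0.0095 0.025 [array([240., 261.]), array([392., 261.])]
0.005063841825783974
```

View pics/w1c.png

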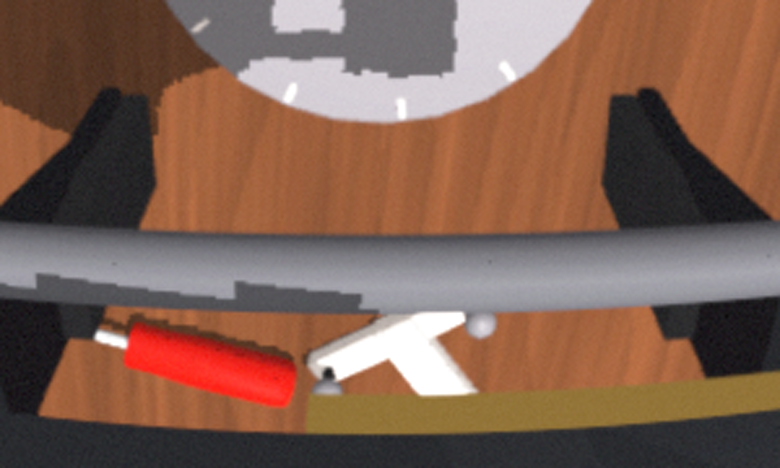

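Run:
```python
from cell import env,viewer
from h import *
o=env.get_obs();c=viewer.read_camera('scene');Rm,p=toolpose(o)
P=lambda v:((proj(c,p+Rm@v)-[370,200])*10+4.5).round()
for z in (-.006,-.01,-.014):print('tip',z,P([-.0095,.003,z]),P([.0095,.003,z]),P([.0095,.015,z]),P([-.0095,.015,z]))
for z in(-.045,-.06,-.08,-.1):print('body',z,P([-.0375,.095,z]),P([.0375,.095,z]))
```

```text
tip -0.006 [410. 347.] [480. 343.] [492. 369.] [421. 373.]
tip -0.01 [412. 335.] [482. 331.] [494. 357.] [423. 361.]
tip -0.014 [413. 322.] [483. 319.] [496. 345.] [425. 348.]
body -0.045 [414. 437.] [713. 421.]
body -0.06 [422. 387.] [723. 371.]
body -0.08 [432. 319.] [737. 304.]
body -0.1 [443. 250.] [750. 235.]
```

Run:
```python
from cell import env,viewer
import cv2
c=viewer.read_camera('scene');cv2.imwrite('pics/s7.png',cv2.resize(c['img'][130:270,350:490,::-1],None,fx=4.2,fy=4.2,interpolation=cv2.INTER_CUBIC))
```

```text
(no output)
```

View pics/s7.png

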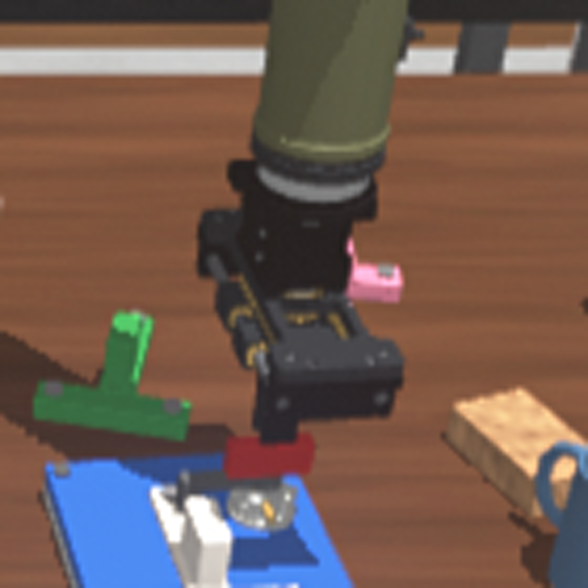

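The fingers closed in the air above the bar: both cameras put the real fingertips near tool z = -10 mm, not +25 mm, so the gripper sits about 35 mm higher than stated. I'll correct for this by reopening and going 33 mm deeper, watching the force.

move_arm:
  steps:
    - [4, 0, 0, 0, 0, 0, 0]
    - [4, 0, 0, 0, 0, 0, 0]
    - [4, 0, 0, 0, 0, 0, 0]
    - [4, 0, 0, 0, 0, 0, 0]
    - [4, 0, 0, 0, 0, 0, 0]

```text
time_s: 6.52
tool_pos: [0.4958, 0.2477, 0.0756]
tool_rot: [180.0, 0.0, 94.6]
force: [0.2, -0.6, -0.3]
grip_width: 0.0308
```

move_arm:
  steps:
    - [4, 0, 0, 0.7, 0, 0, 0]
    - [4, 0, 0, 0.7, 0, 0, 0]
    - [4, 0, 0, 0.7, 0, 0, 0]
    - [4, 0, 0, 0.4, 0, 0, 0]
    - [4, 0, 0, 0, 0, 0, 0]

```text
time_s: 6.93
tool_pos: [0.4947, 0.2472, 0.049]
tool_rot: [-179.8, 0.0, 94.6]
force: [-1.2, 0.7, -0.1]
grip_width: 0.0394
```

move_arm:
  steps:
    - [4, 0, 0, 0.5, 0, 0, 0]
    - [4, 0, 0, 0.3, 0, 0, 0]
    - [4, 0, 0, 0, 0, 0, 0]
    - [0.5, 0, 0, 0, 0, 0, 0]
    - [0.5, 0, 0, 0, 0, 0, 0]
  force: 35

```text
time_s: 7.35
tool_pos: [0.4959, 0.2479, 0.0428]
tool_rot: [180.0, -0.0, 94.6]
force: [0.4, 0.1, 0.3]
grip_width: 0.0326
```

move_arm:
  steps:
    - [0.5, 0, 0, 0, 0, 0, 0]
    - [0.5, 0, 0, 0, 0, 0, 0]
    - [0.5, 0, 0, 0, 0, 0, 0]
    - [0.5, 0, 0, 0, 0, 0, 0]
    - [0.5, 0, 0, 0, 0, 0, 0]

```text
time_s: 7.77
tool_pos: [0.496, 0.2478, 0.0429]
tool_rot: [180.0, 0.0, 94.6]
force: [-0.1, 0.6, 1.0]
grip_width: 0.0196
```

Run:
```python
from cell import env,viewer
import cv2
c=viewer.read_camera('scene');cv2.imwrite('pics/s8.png',cv2.resize(c['img'][190:270,360:460,::-1],None,fx=6,fy=6,interpolation=cv2.INTER_CUBIC))
o=env.get_obs();print(o['force'],o['grip_width'])
```

```text
[0.85452024 0.63528474 1.18241992] 0.01961955643478348
```

View pics/s8.png

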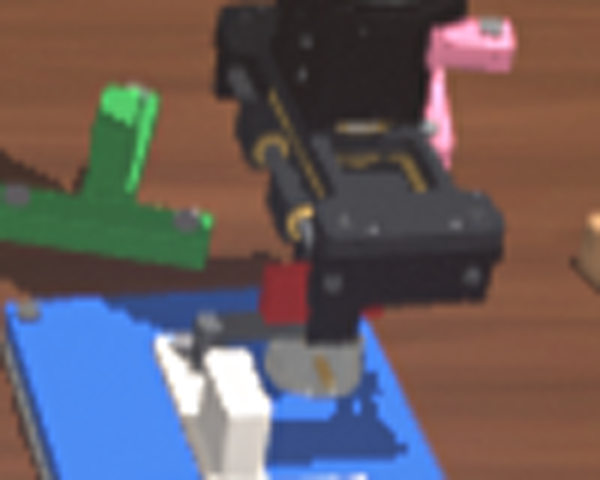

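The near finger now covers the bar, but the opening stopped at 19.6 mm instead of 14, so the tips may be on the round hub under it. I'll raise 5 mm and regrip.

move_arm:
  steps:
    - [4, 0, 0, 0, 0, 0, 0]
    - [4, 0, 0, 0, 0, 0, 0]
    - [3, 0, 0, -0.3, 0, 0, 0.008]
    - [3, 0, 0, -0.3, 0, 0, 0]
    - [3, 0, 0, 0, 0, 0, 0]

```text
time_s: 8.23
tool_pos: [0.4961, 0.248, 0.0493]
tool_rot: [180.0, -0.0, 94.1]
force: [-0.6, -0.0, -0.1]
grip_width: 0.0299
```

move_arm:
  steps:
    - [0.5, 0, 0, 0, 0, 0, 0]
    - [0.5, 0, 0, 0, 0, 0, 0]
    - [0.5, 0, 0, 0, 0, 0, 0]
    - [0.5, 0, 0, 0, 0, 0, 0]
    - [0.5, 0, 0, 0, 0, 0, 0]
  force: 35

```text
time_s: 8.65
tool_pos: [0.4959, 0.2477, 0.0485]
tool_rot: [180.0, 0.0, 94.1]
force: [0.3, 0.5, 0.1]
grip_width: 0.0135
```

move_arm:
  steps:
    - [0.5, 0, 0, 0, 0, 0, 0]
    - [0.5, 0, 0, 0, 0, 0, 0]
    - [0.5, 0, 0, 0, 0, 0, 0]

```text
time_s: 8.9
tool_pos: [0.4959, 0.2477, 0.0485]
tool_rot: [180.0, 0.0, 94.1]
force: [0.7, -0.7, -1.7]
grip_width: 0.0138
```

Opening 13.8 mm, so the bar is held. Lifting 17.5 mm.

move_arm:
  steps:
    - [0.5, 0, 0, -0.4, 0, 0, 0]
    - [0.5, 0, 0, -0.4, 0, 0, 0]
    - [0.5, 0, 0, -0.5, 0, 0, 0]
    - [0.5, 0, 0, -0.45, 0, 0, 0]
    - [0.5, 0, 0, 0, 0, 0, 0]

```text
time_s: 9.32
tool_pos: [0.4958, 0.2476, 0.0659]
tool_rot: [180.0, -0.0, 94.1]
force: [4.5, 2.6, -13.4]
grip_width: 0.0138
```

move_arm:
  steps:
    - [0.5, 0, 0, 0, 0, 0, 0]
    - [0.5, 0, 0, 0, 0, 0, 0]

```text
time_s: 9.48
tool_pos: [0.4958, 0.2476, 0.0653]
tool_rot: [180.0, -0.0, 94.1]
force: [5.4, 2.2, -13.0]
grip_width: 0.0136
```

move_arm:
  steps:
    - [0.5, 0, 0, 0, 0, 0, 0.08]
    - [0.5, 0, 0, 0, 0, 0, 0.08]
    - [0.5, 0, 0, 0, 0, 0, 0.08]
    - [0.5, 0, 0, 0, 0, 0, 0.08]
    - [0.5, 0, 0, 0, 0, 0, 0.08]

```text
time_s: 9.9
tool_pos: [0.4959, 0.2476, 0.0652]
tool_rot: [180.0, -0.0, 71.0]
force: [6.3, 1.6, -12.7]
grip_width: 0.0139
```

move_arm:
  steps:
    - [0.5, 0, 0, 0, 0, 0, 0.08]
    - [0.5, 0, 0, 0, 0, 0, 0.08]
    - [0.5, 0, 0, 0, 0, 0, 0.08]
    - [0.5, 0, 0, 0, 0, 0, 0.08]
    - [0.5, 0, 0, 0, 0, 0, 0.08]

```text
time_s: 10.32
tool_pos: [0.4961, 0.2475, 0.0652]
tool_rot: [180.0, -0.0, 48.1]
force: [5.9, 1.9, -13.0]
grip_width: 0.0137
```

move_arm:
  steps:
    - [0.5, 0, 0, 0, 0, 0, 0.08]
    - [0.5, 0, 0, 0, 0, 0, 0.08]
    - [0.5, 0, 0, 0, 0, 0, 0.08]
    - [0.5, 0, 0, 0, 0, 0, 0.08]
    - [0.5, 0, 0, 0, 0, 0, 0.08]

```text
time_s: 10.73
tool_pos: [0.4962, 0.2474, 0.0652]
tool_rot: [180.0, -0.0, 25.1]
force: [5.3, 1.7, -13.7]
grip_width: 0.014
```

move_arm:
  steps:
    - [0.5, 0, 0, 0, 0, 0, 0.08]
    - [0.5, 0, 0, 0, 0, 0, 0.05]
    - [0.5, 0, 0, 0, 0, 0, 0]
    - [0.5, 0, 0, 0, 0, 0, 0]

```text
time_s: 11.07
tool_pos: [0.4962, 0.2473, 0.0652]
tool_rot: [180.0, -0.0, 17.9]
force: [6.8, 0.1, -13.4]
grip_width: 0.0135
```

move_arm:
  steps:
    - [0.5, 0, 0, 0.3, 0, 0, -0.015]
    - [0.5, 0, 0, 0.3, 0, 0, 0]
    - [0.5, 0, 0, 0.25, 0, 0, 0]
    - [0.5, 0, 0, 0, 0, 0, 0]
    - [0.5, 0, 0, 0, 0, 0, 0]

```text
time_s: 11.48
tool_pos: [0.4962, 0.2473, 0.0569]
tool_rot: [180.0, -0.0, 18.8]
force: [5.5, 1.9, -11.6]
grip_width: 0.0138
```

```bash
cat > tp.py <<'E'
from cell import env,viewer
import cv2,sys
n,x0,y0,w,h,s=sys.argv[1:];x0,y0,w,h=map(int,(x0,y0,w,h))
for cam in('top','scene'):
    if not n.startswith(cam):continue
    c=viewer.read_camera(cam);cv2.imwrite(f'pics/{n}.png',cv2.resize(c['img'][y0:y0+h,x0:x0+w,::-1],None,fx=float(s),fy=float(s),interpolation=cv2.INTER_CUBIC))
o=env.get_obs();print(o['time_s'],o['force'],o['tool_pos'],o['grip_width'])
E
python3 tp.py scene9 360 190 100 80 6
```

```text
11.5333 [  5.98765722   1.2598253  -10.82311257] [0.49624387 0.24731842 0.05696726] 0.013667133757379676
```

View pics/scene9.png

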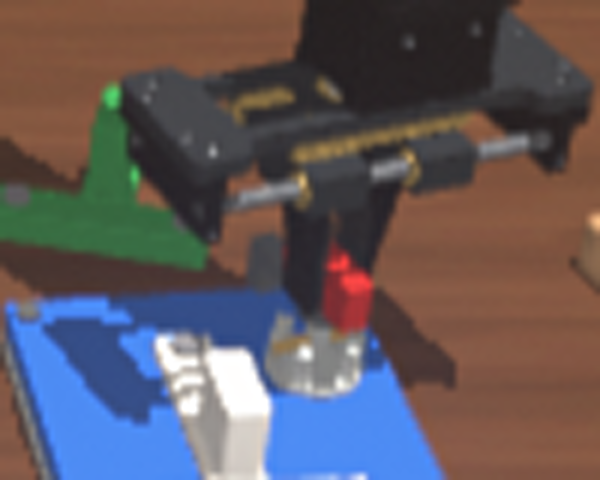

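move_arm:
  steps:
    - [0.5, 0, 0, 0.1, 0, 0, 0]
    - [0.5, 0, 0, 0.1, 0, 0, 0]
    - [0.5, 0, 0, 0, 0, 0, 0]

```text
time_s: 11.78
tool_pos: [0.4963, 0.2474, 0.0563]
tool_rot: [179.9, -0.0, 18.8]
force: [3.5, -1.6, -0.9]
grip_width: 0.0139
```

The notch now carries the load: the vertical force fell from -11 N to -1 N. Releasing and rising.

move_arm:
  steps:
    - [2.5, 0, 0, 0, 0, 0, 0]
    - [3.5, 0, 0, 0, 0, 0, 0]
    - [3.5, 0, 0, 0, 0, 0, 0]
    - [3.5, 0, 0, 0, 0, 0, 0]
    - [3.5, 0, 0, 0, 0, 0, 0]

```text
time_s: 12.2
tool_pos: [0.4953, 0.248, 0.0556]
tool_rot: [-180.0, 0.0, 18.8]
force: [0.1, -0.9, 0.1]
grip_width: 0.033
```

move_arm:
  steps:
    - [3.5, 0, 0, -0.5, 0, 0, 0]
    - [3.5, 0, 0, -1, 0, 0, 0]
    - [3.5, 0, 0, -2, 0, 0, 0]
    - [3.5, 0, 0, -3, 0, 0, 0]
    - [3.5, 0, 0, -3, 0, 0, 0]

```text
time_s: 12.62
tool_pos: [0.4951, 0.2476, 0.1519]
tool_rot: [-180.0, 0.1, 18.8]
force: [0.3, -0.0, 0.2]
grip_width: 0.0351
```

```bash
python3 tp.py scene10 360 170 100 100 6;python3 chk.py pics/w10.png|tail -1
```

```text
12.6667 [2.35082491 1.15962145 3.92661889] [0.49881871 0.24987216 0.15907745] 0.035130262930841955
[0.49881871 0.24987216 0.15907745] [-179.97521248   -0.56767162   18.80621606]
```

View pics/scene10.png

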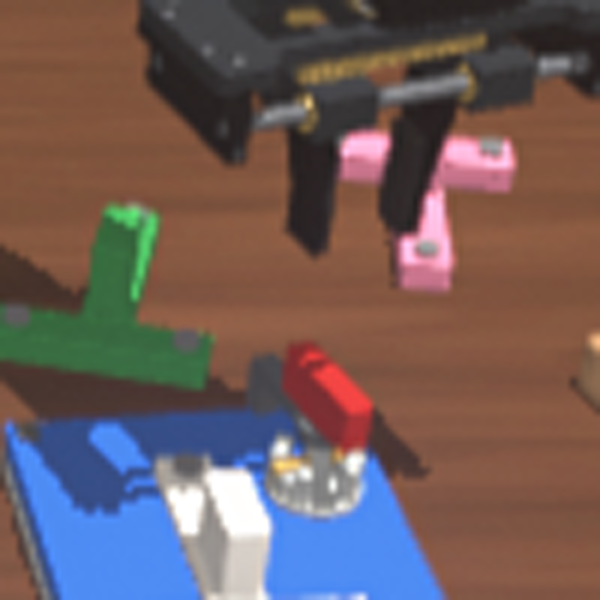

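View pics/w10.png

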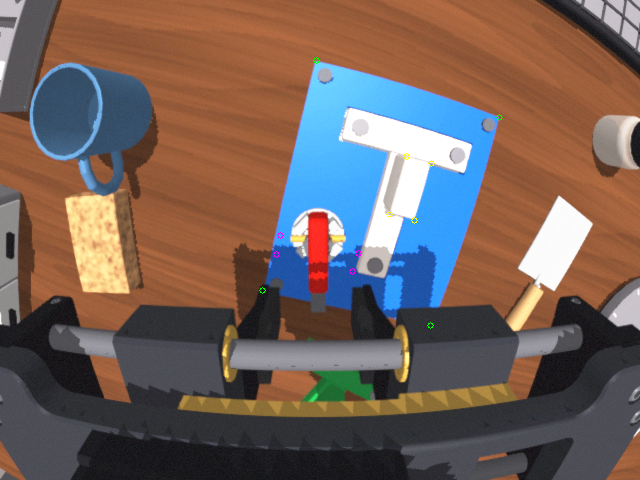

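The wrist view shows the red bar (318,250) turned about 75 degrees, the arm off the stem, and the casting still in its cavity with the block at (408,187), as predicted. The mug and sanding block have not moved. Aligning over the block.

move_arm:
  steps:
    - [5, 0, 0, 0, 0, 0, 0.119]
    - [5, 0, 0, 0, 0, 0, 0.119]
    - [5, 0, 0, 0, 0, 0, 0]
    - [5, 0, 0, 0, 0, 0, 0]

```text
time_s: 13.05
tool_pos: [0.4957, 0.2478, 0.1509]
tool_rot: [180.0, -0.0, 5.3]
force: [0.5, -0.1, 1.0]
grip_width: 0.0483
```

move_arm:
  steps:
    - [5, 2, 1.86, 0, 0, 0, 0]
    - [5, 2, 1.86, 0, 0, 0, 0]
    - [5, 2, 1.86, 0, 0, 0, 0]
    - [5, 0, 0, 0, 0, 0, 0]
    - [5, 0, 0, 0, 0, 0, 0]

```text
time_s: 13.47
tool_pos: [0.5615, 0.1957, 0.1501]
tool_rot: [180.0, 0.1, 5.1]
force: [-0.7, 1.0, -1.6]
grip_width: 0.0499
```

```bash
python3 chk.py pics/w11.png|tail -6; python3 -c "
import cv2
a=cv2.imread('pics/w11.png');cv2.imwrite('pics/w11c.png',cv2.resize(a[130:330,200:450],None,fx=3,fy=3,interpolation=cv2.INTER_CUBIC))"
```

```text
(-53, 83, 82.5) [202.6 318.2]
(-22, -10, 70) [325.2 275.3]
(-22, 10, 70) [298.  275.3]
(22, -10, 70) [325.6 217. ]
(22, 10, 70) [297. 217.]
[0.56145849 0.19574605 0.15011833] [1.79995520e+02 5.31386266e-02 5.08913198e+00]
```

View pics/w11c.png

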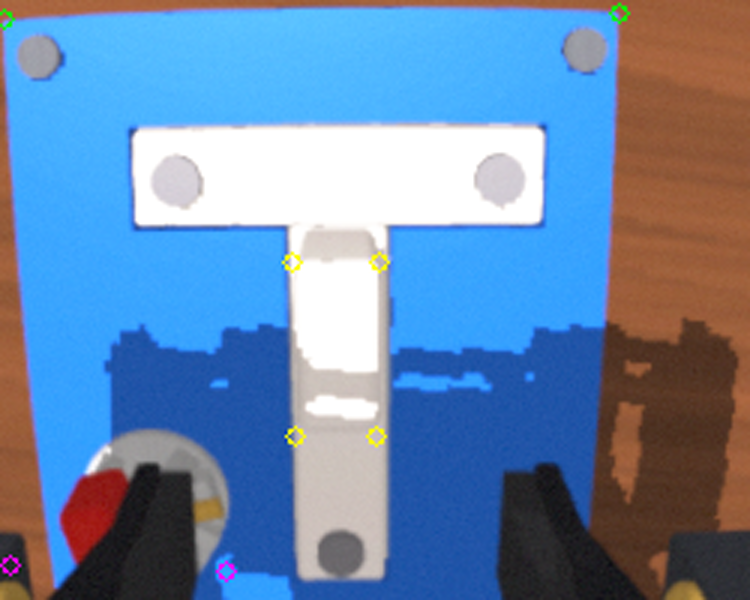

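move_arm:
  steps:
    - [4.5, 0, -0.1, 2, 0, 0, 0]
    - [4.5, 0, -0.1, 3, 0, 0, 0]
    - [4.5, 0, 0, 2, 0, 0, 0]
    - [4.5, 0, 0, 1, 0, 0, 0]
    - [4.5, 0, 0, 0, 0, 0, 0]

```text
time_s: 13.93
tool_pos: [0.5577, 0.1999, 0.0682]
tool_rot: [180.0, 0.3, 5.3]
force: [-0.4, 0.5, 0.2]
grip_width: 0.0455
```

move_arm:
  steps:
    - [4.5, 0, 0, 1.2, 0, 0, 0]
    - [4.5, 0, 0, 1.2, 0, 0, 0]
    - [4.5, 0, 0, 1.2, 0, 0, 0]
    - [4.5, 0, 0, 0.4, 0, 0, 0]
    - [4.5, 0, 0, 0, 0, 0, 0]

```text
time_s: 14.35
tool_pos: [0.5593, 0.1991, 0.0291]
tool_rot: [180.0, 0.1, 5.2]
force: [0.3, 0.0, 0.3]
grip_width: 0.0449
```

```bash
python3 tp.py scene12 350 160 120 100 6;python3 chk.py pics/w12.png|tail -1
```

```text
14.4 [ 0.63334182 -0.23889622  0.28734618] [0.55992002 0.19941897 0.02998838] 0.045234481101657606
[0.55992002 0.19941897 0.02998838] [1.79990407e+02 6.98668371e-02 5.14755281e+00]
```

View pics/scene12.png

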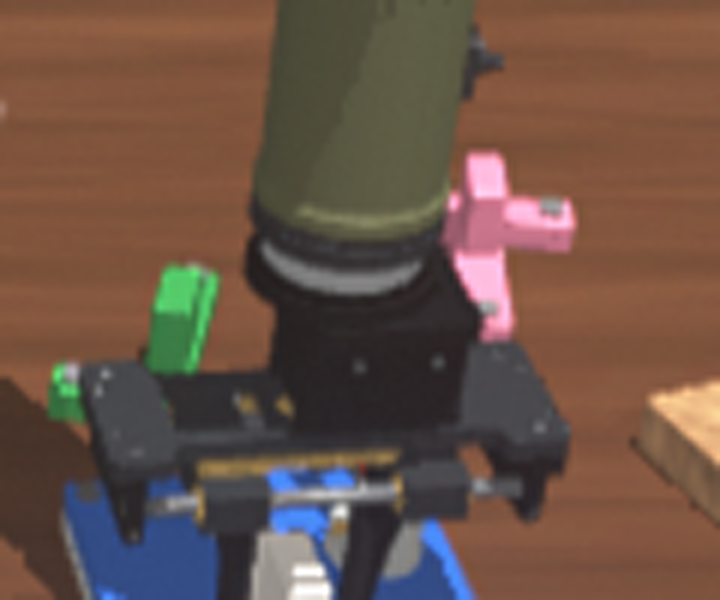

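View pics/w12.png

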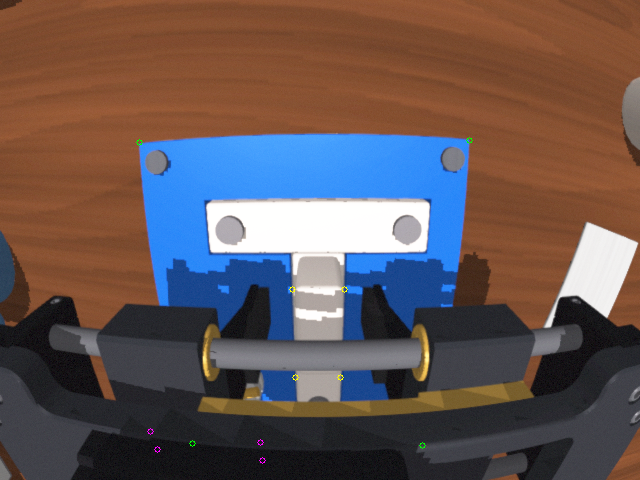

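The block (317,300 in the wrist view) stands centred between the fingers. Closing.

move_arm:
  steps:
    - [3, 0, 0.1, 0.2, 0, 0, 0]
    - [1, 0, 0, 0, 0, 0, 0]
    - [1, 0, 0, 0, 0, 0, 0]
    - [1, 0, 0, 0, 0, 0, 0]
    - [1, 0, 0, 0, 0, 0, 0]
  force: 25

```text
time_s: 14.87
tool_pos: [0.5606, 0.1985, 0.0289]
tool_rot: [180.0, -0.0, 5.1]
force: [-1.3, 0.5, 2.6]
grip_width: 0.0199
```

move_arm:
  steps:
    - [1, 0, 0, 0, 0, 0, 0]
    - [1, 0, 0, 0, 0, 0, 0]
    - [1, 0, 0, 0, 0, 0, 0]
    - [1, 0, 0, 0, 0, 0, 0]

```text
time_s: 15.2
tool_pos: [0.5606, 0.1985, 0.0289]
tool_rot: [180.0, -0.0, 5.1]
force: [-0.4, -0.8, 2.9]
grip_width: 0.0203
```

move_arm:
  steps:
    - [1, 0, 0, -0.4, 0, 0, 0]
    - [1, 0, 0, -0.6, 0, 0, 0]
    - [1, 0, 0, -0.8, 0, 0, 0]
    - [1, 0, 0, -1, 0, 0, 0]
    - [1, 0, 0, -1.2, 0, 0, 0]

```text
time_s: 15.62
tool_pos: [0.5601, 0.1985, 0.0693]
tool_rot: [180.0, 0.0, 5.2]
force: [0.8, -0.3, -2.1]
grip_width: 0.0201
```

move_arm:
  steps:
    - [1, 0, 0, -1.5, 0, 0, 0]
    - [1, 0, 0, -2, 0, 0, 0]
    - [1, 0, 0, -2, 0, 0, 0]
    - [1, 0, 0, -1.5, 0, 0, 0]
    - [1, 0, 0, 0, 0, 0, 0]

```text
time_s: 16.03
tool_pos: [0.5629, 0.1998, 0.1437]
tool_rot: [-179.9, -0.4, 5.1]
force: [1.2, 1.1, -2.4]
grip_width: 0.02
```

```bash
python3 tp.py scene13 340 150 120 100 6;python3 chk.py pics/w13.png|tail -1
```

```text
16.0833 [ 1.33033206  0.1501045  -2.02264695] [0.56193385 0.19934829 0.14145126] 0.019689189967302307
[0.56193385 0.19934829 0.14145126] [-179.95258294   -0.2876459     5.15136397]
```

View pics/scene13.png

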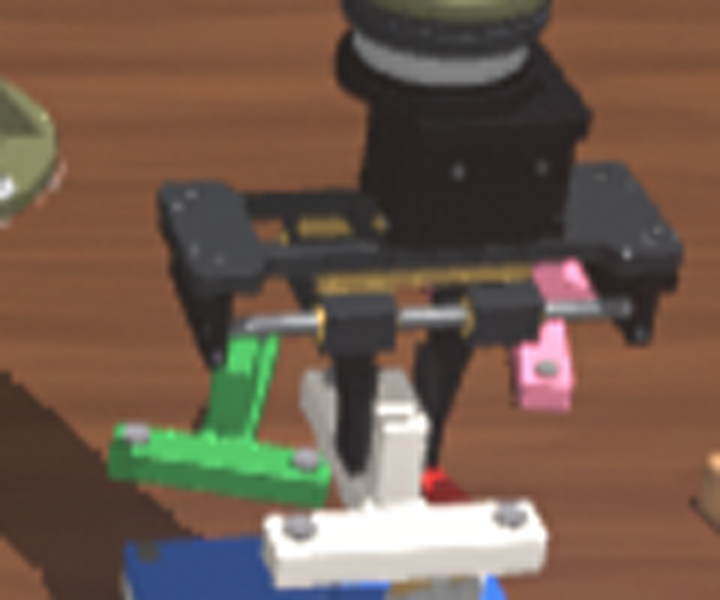

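View pics/w13.png

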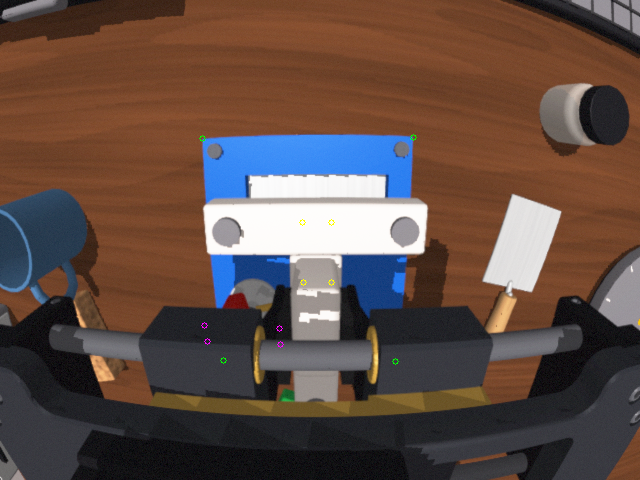

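The casting is lifted and upright: the crossbar is at (315,228) in the wrist view, with the empty cavity behind it. Carrying it to the turntable.

move_arm:
  steps:
    - [1, -0.2, 1.0, 0, 0, 0, 0]
    - [1, -0.53, 2.0, 0, 0, 0, 0]
    - [1, -0.53, 2.0, 0, 0, 0, 0]
    - [1, -0.53, 2.0, 0, 0, 0, 0]
    - [1, -0.53, 2.0, 0, 0, 0, 0]

```text
time_s: 16.55
tool_pos: [0.5439, 0.1047, 0.1369]
tool_rot: [180.0, 0.2, 5.1]
force: [-0.7, -0.4, -1.6]
grip_width: 0.0197
```

move_arm:
  steps:
    - [1, -0.53, 2.0, 0, 0, 0, 0]
    - [1, -0.53, 2.0, 0, 0, 0, 0]
    - [1, -0.53, 2.0, 0, 0, 0, 0]
    - [1, -0.53, 2.0, 0, 0, 0, 0]
    - [1, -0.53, 2.0, 0, 0, 0, 0]

```text
time_s: 16.97
tool_pos: [0.5263, 0.0029, 0.1371]
tool_rot: [-180.0, 0.2, 5.1]
force: [0.3, -0.1, -2.7]
grip_width: 0.0198
```

move_arm:
  steps:
    - [1, -0.53, 2.0, 0, 0, 0, 0]
    - [1, -0.53, 2.0, 0, 0, 0, 0]
    - [1, -0.53, 2.0, 0, 0, 0, 0]
    - [1, -0.53, 2.0, 0, 0, 0, 0]
    - [1, -0.53, 2.0, 0, 0, 0, 0]

```text
time_s: 17.38
tool_pos: [0.5087, -0.0987, 0.1372]
tool_rot: [-180.0, 0.2, 5.1]
force: [0.3, -0.3, -2.3]
grip_width: 0.02
```

move_arm:
  steps:
    - [1, -0.53, 2.0, 0, 0, 0, 0]
    - [1, -0.53, 2.0, 0, 0, 0, 0]
    - [1, -0.53, 2.0, 0, 0, 0, 0]
    - [1, -0.53, 2.0, 0, 0, 0, 0]
    - [1, -0.53, 2.0, 0, 0, 0, 0]

```text
time_s: 17.8
tool_pos: [0.4911, -0.2004, 0.1371]
tool_rot: [-179.9, 0.2, 5.1]
force: [-0.1, 0.2, -1.8]
grip_width: 0.0198
```

move_arm:
  steps:
    - [1, -0.3, 1.3, 0, 0, 0, 0.05]
    - [1, 0, 0, 0, 0, 0, 0.1]
    - [1, 0, 0, 0, 0, 0, 0.1]
    - [1, 0, 0, 0, 0, 0, 0.1]
    - [1, 0, 0, 0, 0, 0, 0.05]

```text
time_s: 18.22
tool_pos: [0.4895, -0.2128, 0.137]
tool_rot: [-180.0, 0.2, -18.1]
force: [-0.3, 0.1, -1.7]
grip_width: 0.0195
```

move_arm:
  steps:
    - [1, 0, 0, 0, 0, 0, 0]
    - [1, 0, 0, 0, 0, 0, 0]
    - [1, 0, 0, 0, 0, 0, 0]

```text
time_s: 18.47
tool_pos: [0.4905, -0.2124, 0.1379]
tool_rot: [180.0, 0.1, -17.7]
force: [0.6, -0.8, -1.9]
grip_width: 0.0197
```

```bash
python3 - <<'E'
from cell import env,viewer
from h import *
import cv2
o=env.get_obs();c=viewer.read_camera('wrist');im=c['img'][:,:,::-1].copy()
t=np.array([.4877,-.2137,.028]);a=np.radians(-17.93)
for k in range(24):
    b=k*np.pi/12;u=wproj(c,o,t+.095*np.array([np.cos(b),np.sin(b),0]));cv2.circle(im,tuple(int(round(x)) for x in u),2,(255,0,255),1)
print(o['tool_pos'],o['tool_rot'],o['time_s'])
cv2.imwrite('pics/w14.png',im)
E
python3 tp.py top14 340 150 160 140 5
```

```text
[ 0.49051139 -0.21238646  0.13788819] [ 1.79999889e+02  8.38730698e-02 -1.77100206e+01] 18.4667
18.5667 [-0.68538416 -0.3099579  -1.84520012] [ 0.49092999 -0.21234951  0.13830102] 0.01990024333379636
```

View pics/w14.png

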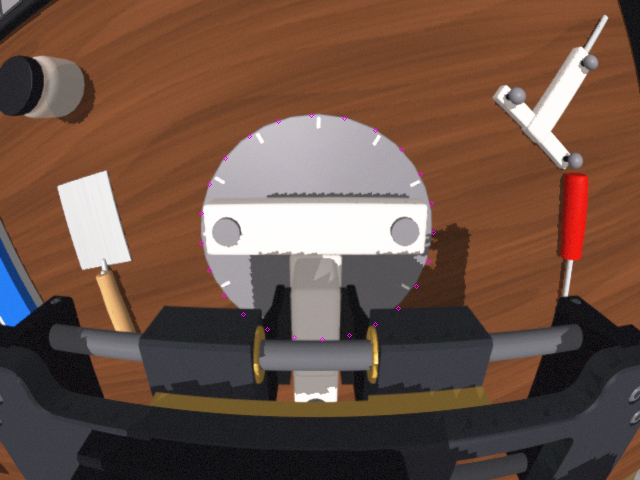

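View pics/top14.png

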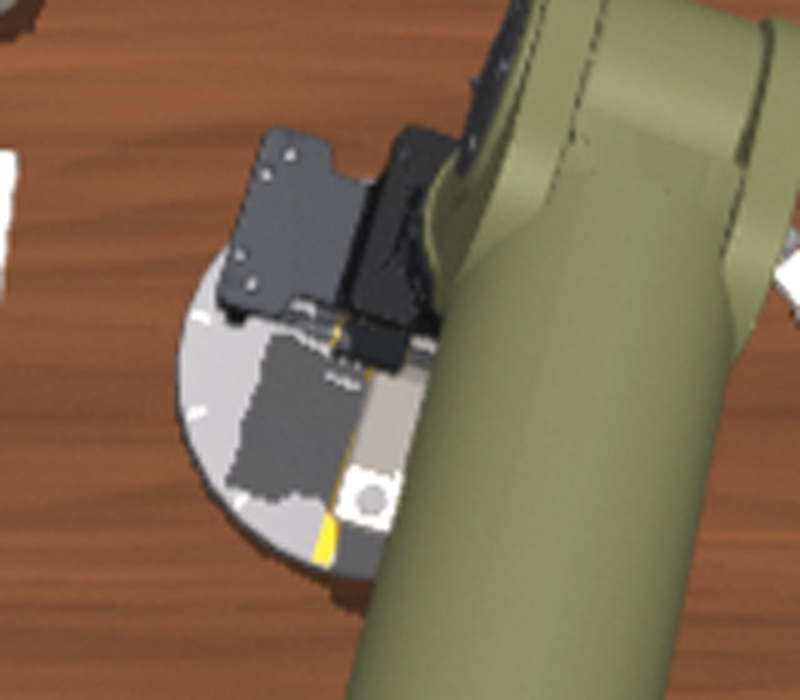

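The rim dots fall on the turntable's edge, and the top view shows the stem along the yellow line. Lowering.

move_arm:
  steps:
    - [1, 0, 0, 1, 0, 0, 0]
    - [1, 0, 0, 2, 0, 0, 0]
    - [1, 0, 0, 2, 0, 0, 0]
    - [1, 0, 0, 1.5, 0, 0, 0]
    - [1, 0, 0, 1, 0, 0, 0]

```text
time_s: 18.98
tool_pos: [0.4898, -0.2117, 0.0611]
tool_rot: [-180.0, 0.2, -17.7]
force: [-0.7, 0.7, -1.3]
grip_width: 0.0202
```

move_arm:
  steps:
    - [1, 0, 0, 0.6, 0, 0, 0]
    - [1, 0, 0, 0.4, 0, 0, 0]
    - [1, 0, 0, 0.2, 0, 0, 0]
    - [1, 0, 0, 0, 0, 0, 0]
    - [1, 0, 0, 0, 0, 0, 0]

```text
time_s: 19.4
tool_pos: [0.4919, -0.2126, 0.0524]
tool_rot: [180.0, -0.1, -17.8]
force: [0.5, 0.1, -2.4]
grip_width: 0.0196
```

move_arm:
  steps:
    - [1, 0, 0, 0.2, 0, 0, 0]
    - [1, 0, 0, 0.2, 0, 0, 0]
    - [1, 0, 0, 0.1, 0, 0, 0]
    - [1, 0, 0, 0, 0, 0, 0]

```text
time_s: 19.73
tool_pos: [0.4911, -0.2123, 0.0465]
tool_rot: [180.0, 0.0, -17.8]
force: [0.4, -0.7, -1.2]
grip_width: 0.0197
```

move_arm:
  steps:
    - [1, 0, 0, 0.1, 0, 0, 0]
    - [1, 0, 0, 0.1, 0, 0, 0]
    - [1, 0, 0, 0, 0, 0, 0]

```text
time_s: 19.98
tool_pos: [0.4915, -0.2124, 0.0449]
tool_rot: [180.0, -0.0, -17.8]
force: [-1.5, 0.5, 0.7]
grip_width: 0.0199
```

move_arm:
  steps:
    - [1, 0, 0, 0.05, 0, 0, 0]
    - [1, 0, 0, 0, 0, 0, 0]
    - [1, 0, 0, 0, 0, 0, 0]

```text
time_s: 20.23
tool_pos: [0.4915, -0.2124, 0.0448]
tool_rot: [180.0, -0.0, -17.8]
force: [-2.2, 1.1, 5.9]
grip_width: 0.02
```

```bash
python3 tp.py scene15 180 160 120 130 5
```

```text
20.2833 [-2.6198234   1.78429791  4.74111593] [ 0.49144729 -0.21237437  0.04484546] 0.01925604312468482
```

View pics/scene15.png

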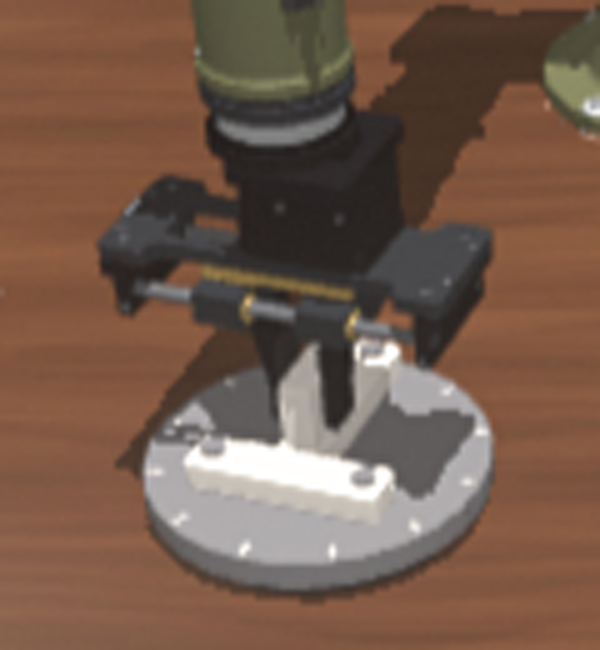

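The casting is down: the force is +5 N and the scene view shows it flat on the turntable. Releasing and rising.

move_arm:
  steps:
    - [2.5, 0, 0, 0, 0, 0, 0]
    - [3.5, 0, 0, 0, 0, 0, 0]
    - [4, 0, 0, 0, 0, 0, 0]
    - [4, 0, 0, 0, 0, 0, 0]
    - [4, 0, 0, 0, 0, 0, 0]

```text
time_s: 20.7
tool_pos: [0.4913, -0.2123, 0.044]
tool_rot: [180.0, 0.0, -17.8]
force: [0.1, -0.6, -0.5]
grip_width: 0.0381
```

move_arm:
  steps:
    - [4, 0, 0, -0.5, 0, 0, 0]
    - [4, 0, 0, -1, 0, 0, 0]
    - [4, 0, 0, -2, 0, 0, 0]
    - [4, 0, 0, -3, 0, 0, 0]
    - [4, 0, 0, -3, 0, 0, 0]

```text
time_s: 21.12
tool_pos: [0.4908, -0.212, 0.1405]
tool_rot: [-180.0, 0.1, -17.8]
force: [0.0, -0.3, 0.4]
grip_width: 0.04
```

move_arm:
  steps:
    - [4, 2, 2, -2, 0, 0, 0]
    - [4, 2, 3, -2, 0, 0, 0]
    - [4, 2, 3, 0, 0, 0, 0]
    - [4, 2, 3, 0, 0, 0, 0]
    - [4, 2, 3, 0, 0, 0, 0]

```text
time_s: 21.53
tool_pos: [0.5445, -0.3781, 0.1813]
tool_rot: [179.9, -0.1, -17.8]
force: [-0.2, -0.2, 0.6]
grip_width: 0.0398
```

move_arm:
  steps:
    - [4, 1, 3, 0, 0, 0, 0]
    - [4, 0, 3, 0, 0, 0, 0]
    - [4, 0, 2, 0, 0, 0, 0]
    - [4, 0, 0, 0, 0, 0, 0]
    - [4, 0, 0, 0, 0, 0, 0]

```text
time_s: 21.95
tool_pos: [0.5278, -0.4572, 0.1796]
tool_rot: [180.0, -0.0, -18.0]
force: [1.1, 0.9, 0.2]
grip_width: 0.0398
```

```bash
python3 tp.py top16 0 0 640 480 1; python3 tp.py scene16 100 140 400 200 2; python3 -c "
import cv2
a=cv2.imread('pics/top16.png');cv2.imwrite('pics/t16a.png',cv2.resize(a[165:285,356:476],None,fx=5,fy=5,interpolation=cv2.INTER_CUBIC));cv2.imwrite('pics/t16b.png',cv2.resize(a[150:265,190:290],None,fx=5,fy=5,interpolation=cv2.INTER_CUBIC))"
```

```text
22.0 [ 0.82518116  0.80357281 -0.39516981] [ 0.52911573 -0.4551091   0.17974124] 0.03993195088880117
22.05 [ 0.33798766  0.21121398 -0.07177397] [ 0.52979583 -0.45404211  0.17977261] 0.04017237227331805
```

View pics/top16.png

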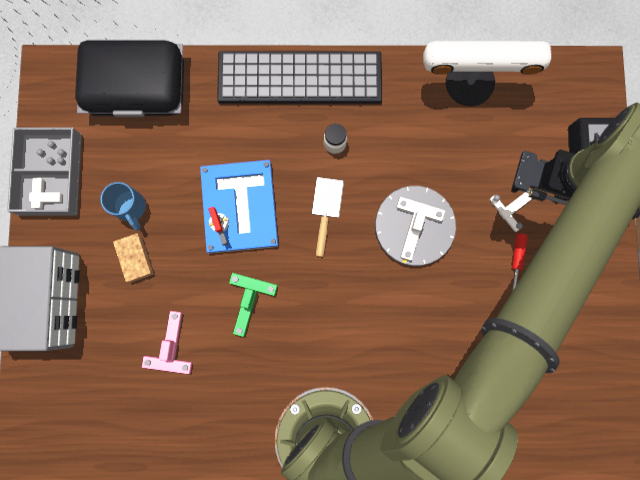

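View pics/t16a.png

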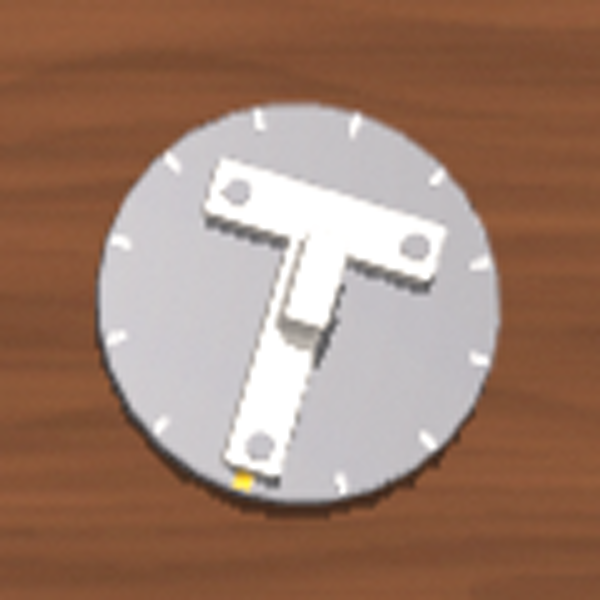

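View pics/scene16.png

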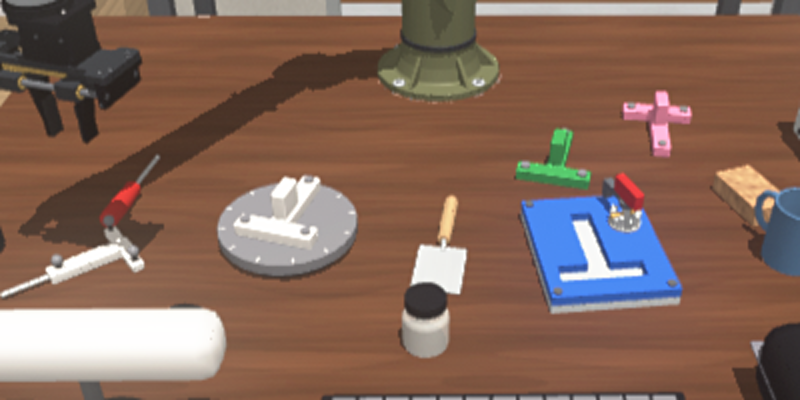

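The casting lies flat and centred on the turntable. The end of the yellow line shows just past the stem's end, crop (243,482) against (255,475), so the stem is about 6 mm off it. The handle is still turned in its notch (216,222 in the top view) and the bystanders haven't moved.

```bash
python3 -c "
from cell import job
print(job.sign_off())"
```

```text
the job is handed in; nothing more can be done
None
```

The casting is out of the mould and lies flat, block up, in the middle of the turntable. I handed the job in at about 22 s of the 58 s allowed; sign-off reports no verdict.

**What I did:** I gripped the red handle, lifted it about 17 mm and turned it clockwise about 75°. I lowered it until the notch took the spring load (force fell from -11 N to about -1 N) and let go. I then lifted the casting by its block, lowered it onto the turntable until it touched (about 5 N) and released it.

**Last checks:**
- **Casting:** by the gripper's position it sits about 3–4 mm from the turntable's centre. In the top view its stem end is about 6 mm to the side of the yellow line.
- **Plunger:** the last pictures show the handle still turned in its notch. I judged its height and angle from the gripper, not from the joints themselves.
- **Surroundings:** the bystanders look unmoved, and the arm is clear of everything.

**What failed or disagreed:**
- **Fingertips:** they sit about 35 mm further back than stated (tool z about -10 mm instead of +25 mm). My first grip closed on air above the handle; I corrected for this using both cameras.
- **Second grip:** it stopped at 19.6 mm, probably on the hub below the bar. I raised the gripper 6 mm and gripped again at 13.8 mm.
- **Mould position:** the top and wrist cameras disagreed by about 4 mm in x. I used the wrist camera's value, and both grasps fitted it.

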